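# Sweep the balm tins into the open tier

### The job

Tidy the bathroom ledge: with the closed fingertips, gently sweep the three round balm tins along the tiles through the open side of the low white tier frame, until each tin lies flat and wholly inside it. Slide them only: do not pinch, lift, tip or jam them, and leave the pink pill organiser, green dish, glass cup and steel clipper case where they stand.

Things in the scene. Friction and masses are not known exactly. Their poses are not given: they have to be found in the camera images.
- frame: White plastic tier frame, fixed: three walls 30 mm high, 8 mm thick, 38 mm high studs (14 mm thick) at the corners; no floor (flush blue-grey liner). Origin: on the ledge, middle of the inside. Inside: 170 mm along its x (-85 to 85), 130 mm along its y (-65 to 65). The whole -y end (y = -65) is open, the back wall is at +65. z up. Mouth studs at x = -92 and 92, y = -58 mm.
- tin_yellow: A loose flat round lip-balm tin, brushed metal with a yellow spot on its lid: 40 mm across, 16 mm high, about 18 g, standing flat on the ledge. Origin: centre of its underside; z up, the yaw means nothing.
- tin_red: A loose flat round lip-balm tin, brushed metal with a red spot on its lid: 40 mm across, 16 mm high, about 18 g, standing flat on the ledge. Origin: centre of its underside; z up, the yaw means nothing.
- tin_black: A loose flat round lip-balm tin, brushed metal with a black spot on its lid: 40 mm across, 16 mm high, about 18 g, standing flat on the ledge. Origin: centre of its underside; z up, the yaw means nothing.
- organiser: A loose pink pill organiser with four snap lids, 110 mm (its x) by 40 mm (its y), 26 mm high. Origin: centre of its underside. Leave alone.
- dish: A loose green ceramic dish, round, 90 mm across the rim, 26 mm high. Origin: centre of its underside. Leave alone.
- cup: A loose glass shot cup, 48 mm across the rim, 55 mm high. Origin: centre of its underside. It stands outside the frame, by its -x wall. Leave alone.
- case: A loose steel nail-clipper case, 36 mm (its x) by 75 mm (its y), 14 mm high. Origin: centre of its underside. It lies outside the frame, by its +x wall. Leave alone.
Mind the look-alikes: they are no part of the job. Of the things shaped like the frame, the white one is meant.

How it is judged:
At the end, for the whole second after the job is handed in: All three tins stand flat on the ledge, at rest and wholly inside the frame: past the line of its open side (3 mm of overhang is forgiven) and between its walls. The organiser, dish, cup and case are upright and within 15 mm of where they stood (y of tin_yellow in the frame of frame between -0.048 and 0.065 m and x of tin_yellow in the frame of frame between -0.085 and 0.085 m and height (world z) of each of tin_yellow, tin_red, tin_black below 0.005 m and angle between each of tin_yellow, tin_red, tin_black's own z axis and vertical below 0.15 rad and linear speed of each of tin_yellow, tin_red, tin_black below 0.02 m/s and y of tin_red in the frame of frame between -0.048 and 0.065 m and x of tin_red in the frame of frame between -0.085 and 0.085 m and y of tin_black in the frame of frame between -0.048 and 0.065 m and x of tin_black in the frame of frame between -0.085 and 0.085 m and distance of each of organiser, dish, cup, case from where it was at the start of the episode below 0.015 m and angle between each of organiser, dish, cup, case's own z axis and vertical below 0.2 rad); the robot touches nothing.
It fails at once if a balm tin is lifted off the ledge or tipped over (height (world z) of any of tin_yellow, tin_red, tin_black above 0.012 m or angle between any of tin_yellow, tin_red, tin_black's own z axis and vertical above 0.5 rad).
It fails at once if a balm tin is pinched or jammed with more than 18 N (contact force between the fingers and tin_yellow above 18 N or contact force between the fingers and tin_red above 18 N or contact force between the fingers and tin_black above 18 N).
It fails at once if the pill organiser, dish, glass cup or clipper case is shifted by more than 15 mm or tipped (distance of any of organiser, dish, cup, case from where it was at the start of the episode above 0.015 m or angle between any of organiser, dish, cup, case's own z axis and vertical above 0.35 rad).
It also fails if it takes over 67 s, if anything falls off the work surface, if the arm or the gripper's body presses on something with over 40 N, if the wrist force passes 120 N, or if a joint passes its speed limit or range.

### The arm

A 6-joint arm with a two-finger parallel gripper is mounted at the origin on the work surface. World frame = base frame: x ahead of the robot, y to its left, z up, the work surface at z = 0. Lengths are in m, angles in rad, forces in N, time in s.
With the tool pointing down it reaches from about 0.375 to 0.925 m from the base axis. Payload 5.7 kg.
Tool frame: the origin (TCP) lies between the finger pads; the fingertips stand 17 mm ahead of it and the grasp point (between the pads) lies 2 mm behind it (manip.tcp_to_tips is the distance from the TCP to the fingertips, in m); z points along the fingers, x is the direction in which the jaws open and shut, and the axes are right-handed (so a half turn about z gives the same grasp; the last joint's range is limited). The gripper opens to 88 mm and grips with 3 to 60 N. Pads are 20 mm wide; open, the fingers measure 115 mm over their backs; the gripper's body (75 mm by 178 mm) begins 61 mm behind the grasp point.
Start: joints at [1.086, 0.359, 1.51, -0, 1.272, -0.115], TCP at [0.217, 0.559, 0.24] pointing down, gripper open.
Joint ranges: [-2.97, 2.97], [-1.01, 2.36], [0.21, 2.38], [-0.96, 4.11], [0.2, 2.71], [-2.98, 2.98]. Speed limits (rad/s): [2.39, 2.39, 3.14, 3.14, 3.14, 3.14].

### API

Orientations are given as a rotation vector (axis times angle).
In Python, from rig import manip gives the robot as it stands.
- The arm moves only by the shell command python3 -m inch 'ROWS' [FORCE]. ROWS is JSON, a list of rows, each an object of numbers: "x", "y", "z": the shift along the tool's x, y, z in mm; "wx", "wy", "wz": the turn, a rotation vector about the tool's x, y, z in degrees; "gripper": the opening in per cent of the stroke, from 0 (shut) to 100 (fully open). In form: [{"x": .., "y": .., "z": .., "wx": .., "wy": .., "wz": .., "gripper": ..}, ...]. A call has 1 to 12 rows; each row is the pose to reach, as a shift and turn from the pose commanded when the call began, along the tool's axes at that moment; what a row does not reach only later rows make up. A row lasts 1/12 s, in which the tool goes at most 41.7 mm and 7.16 degrees, less where a joint would pass 70% of its speed; a pose out of reach is approached as far as the arm can. A call with a gripper value outside its range is refused whole. The fingers move at their own pace and stop on an object; FORCE is the grip in N (left out, the last holds). Time passes only in rows, so rows that repeat a pose let the fingers close. It gives the time, the measured TCP pose, the force and the opening at its end, in the units of the state.
- manip.get_state(): the state, without advancing time (a new reading comes with each control period).
- manip.camera(name): name is "side" or "top"; returns the picture (420x560x3 uint8, red, green, blue); there is no depth.
- manip.camera_model(name): a dict with "fovy" (degrees; the focal length in pixels is half the picture's height over the tangent of half this angle, whatever the lens; pixels are square), "cx", "cy" (the principal point, pixels), "origin" and "attitude" of the camera in the world. Camera axes: x right, y up, looking along -z (the intrinsics and any distortion apply to the point x, -y, -z); pixel columns grow to the right and rows downward; lengths in m; the calibration is good to about 2 mm. A picture is of the moment at which its call begins. camera_model takes no time and is no camera call.
- manip.finish_job(): hands the job in, once; it reports no verdict.
The state is a dict: "t": time; "joint_positions": joint angles; "dq": joint speeds; "joint_efforts": joint torques, N m; "position": TCP position; "orientation": TCP orientation; "force": force on the tool from outside, world axes, zero at the start; "torque": the same for the moment, N m; "grip_width": finger opening in m.
Only numpy, scipy, OpenCV 4.12 (cv2) and the standard library are available. Lean on these libraries where they do the work, as an engineer would, in place of code of your own. Each camera call takes 0.05 s, during which the arm holds its last target.

## Working session

There is one attempt and no reset: what is moved stays moved. The work goes in short steps, Python scripts to look and compute and a shell command to move; the robot and the scene stay as the last step left them, time stands still between calls to the robot, and variables do not carry over. Pictures are saved under pics/ and viewed, and the job is handed in when it is done.

```bash
ls; mkdir -p pics
python3 - <<'E'
from rig import manip
import cv2
for n in("top","side"):
    im=manip.camera(n); cv2.imwrite(f"pics/{n}0.png",im[:,:,::-1]); print(manip.camera_model(n))
print(manip.get_state(), manip.tcp_to_tips)
E
```

```text
pics
{'fovy': 49.29112364770252, 'cx': 280.7334483228101, 'cy': 219.16850023045168, 'origin': array([0.46005654, 0.08899462, 1.11936434]), 'attitude': array([ 0.13793954, -0.11865376, -1.55207493])}
{'fovy': 52.073161027144415, 'cx': 283.4606732504965, 'cy': 206.44241412239836, 'origin': array([ 0.1822307 , -0.45344605,  0.74930024]), 'attitude': array([ 0.74923607, -0.26866691, -0.69212656])}
{'t': 0.1, 'joint_positions': array([ 1.08592360e+00,  3.59398158e-01,  1.51131592e+00,  1.88078967e-05,
        1.27251082e+00, -1.15107851e-01]), 'dq': array([-4.25072477e-05, -1.31531066e-03, -1.61309248e-03,  1.72819659e-03,
        7.15630291e-04,  4.10789330e-04]), 'joint_efforts': array([ 2.43233853e-04, -5.16353488e+01, -2.71407008e+01,  6.76667551e-02,
        2.76001613e-02,  7.91623023e-06]), 'position': array([0.21656422, 0.55891591, 0.23891752]), 'orientation': array([ 2.59134216e+00,  1.77478462e+00, -2.28038610e-03]), 'force': array([-0.21700366, -1.264352  , -0.12122937]), 'torque': array([-0.03839621,  0.01361949,  0.03002447]), 'grip_width': 0.08770758636964975} 0.017
```

View pics/top0.png

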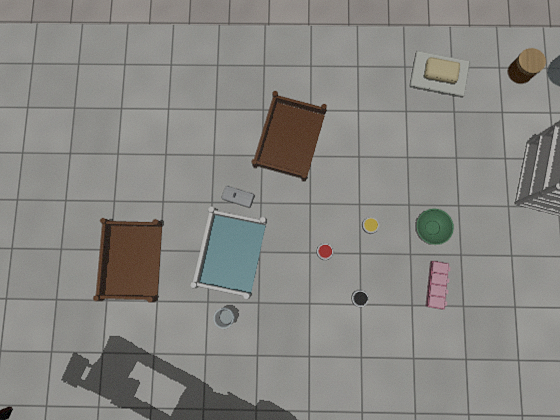

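View pics/side0.png

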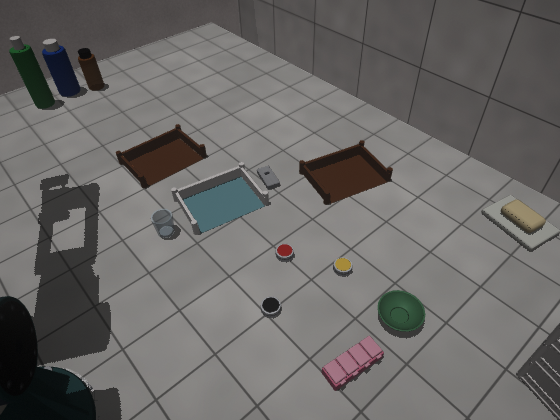

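The top view shows the white frame at about (230,252), with its open side facing image right. The tins are yellow (371,225), red (325,251) and black (361,298). The look-alikes are two brown frames at (290,137) and (130,260). The only white frame is the one with the blue-grey liner, and I'll check it in a close crop.

```bash
cat > h.py <<'E'
import numpy as np, cv2
from scipy.spatial.transform import Rotation as R
from rig import manip
def cam(n):
    m=manip.camera_model(n); f=210/np.tan(np.radians(m['fovy']/2)); return m,f
def ray(n,u,v,z):
    m,f=cam(n); d=R.from_rotvec(m['attitude']).apply([(u-m['cx'])/f,-(v-m['cy'])/f,-1]); o=m['origin']
    return o+d*(z-o[2])/d[2]
def proj(n,p):
    m,f=cam(n); q=R.from_rotvec(m['attitude']).inv().apply(np.array(p)-m['origin'])
    return np.stack([m['cx']+f*q[...,0]/-q[...,2], m['cy']-f*q[...,1]/-q[...,2]],-1)
E
python3 - <<'E'
import cv2
from h import *
im=cv2.imread('pics/top0.png'); print(manip.camera_model('top').keys())
c=im[190:340,180:380]; cv2.imwrite('pics/crop_top0.png',cv2.resize(c,None,fx=4,fy=4,interpolation=cv2.INTER_CUBIC))
im=cv2.imread('pics/side0.png')
c=im[150:300,145:345]; cv2.imwrite('pics/crop_side0.png',cv2.resize(c,None,fx=4,fy=4,interpolation=cv2.INTER_CUBIC))
for n,u,v in [("y",371,225),("r",325,251),("b",361,298)]: print(n,ray('top',u,v,.016))
for n,u,v in [("y",343,265),("r",285,251),("b",271,305)]: print(n,ray('side',u,v,.016))
E
```

```text
dict_keys(['fovy', 'cx', 'cy', 'origin', 'attitude'])
y [ 0.63092483 -0.11577925  0.016     ]
r [ 0.56587957 -0.00399299  0.016     ]
b [ 0.45544921 -0.08927138  0.016     ]
y [ 0.63181382 -0.11841794  0.016     ]
r [ 0.56616326 -0.00823158  0.016     ]
b [ 0.45641556 -0.09048351  0.016     ]
```

View pics/crop_top0.png

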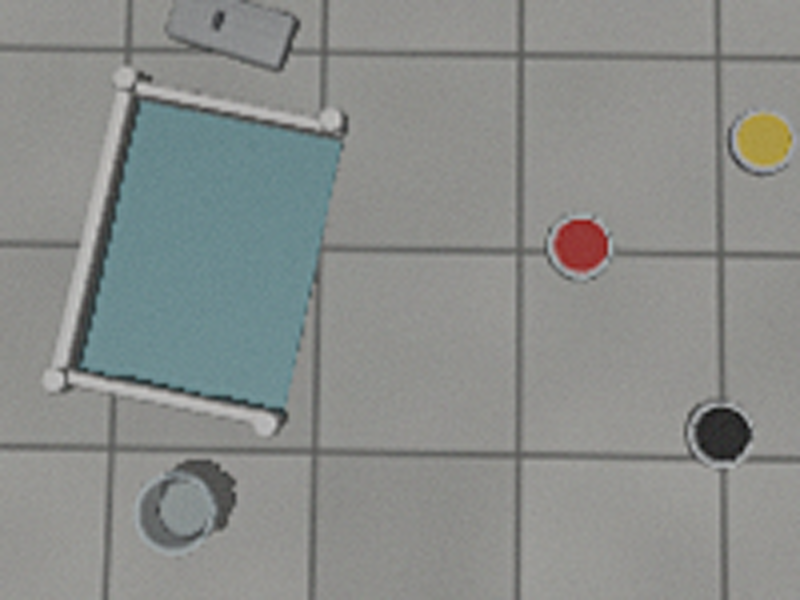

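View pics/crop_side0.png

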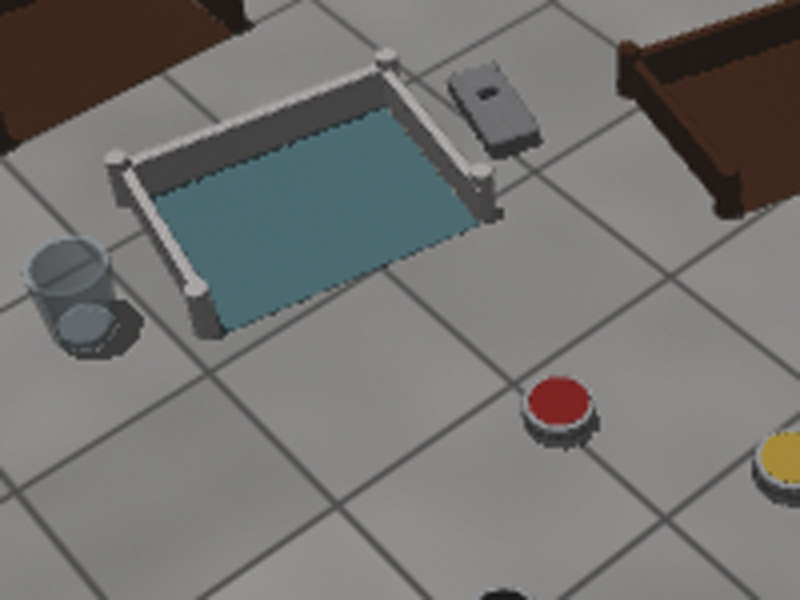

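The crops confirm the white frame. Its stud tops in the top picture are at about (211,209), (263,220), (194,285) and (247,296), and the mouth faces the tins. Next I'll measure everything more precisely.

```bash
cat >> h.py <<'E'
def tins(n,im):  # im RGB
    h=cv2.cvtColor(im,cv2.COLOR_RGB2HSV); out={}
    m={'y':cv2.inRange(h,(20,120,90),(32,255,255)),
       'r':cv2.inRange(h,(0,150,90),(8,255,255))|cv2.inRange(h,(172,150,90),(180,255,255)),
       'b':cv2.inRange(h,(0,0,0),(180,255,45))}
    for k,a in m.items():
        nn,l,s,c=cv2.connectedComponentsWithStats(a)
        out[k]=[(c[i].round(2),s[i][4],ray(n,*c[i],.016)[:2].round(4)) for i in range(1,nn) if 40<s[i][4]<260 and .4<s[i][2]/s[i][3]<2.4]
    return out
E
python3 - <<'E'
from h import *
for n in('top','side'):
    im=cv2.imread(f'pics/{n}0.png')[:,:,::-1].copy()
    for k,v in tins(n,im).items():
        for a in v: print(n,k,*a)
T=[(125,77),(331,120),(57,380),(268,424)]
S=[(386,56),(482,172),(117,158),(197,286)]
wt=np.array([ray('top',180+(u-1.5)/4,190+(v-1.5)/4,.038) for u,v in T])[:,:2]
ws=np.array([ray('side',145+(u-1.5)/4,150+(v-1.5)/4,.038) for u,v in S])[:,:2]
print(wt.round(4)); print(ws.round(4))
# fit: which x sign: order +/-x ; y: back(.069?) , mouth(-.058)
for w in(wt,ws):
    # up z, mouth -y : frame y dir = back - mouth
    y=((w[0]+w[2])-(w[1]+w[3])); y/=np.linalg.norm(y); x=np.array([y[1],-y[0]])
    print('y',y,'x',x,'yaw',np.degrees(np.arctan2(x[1],x[0])),'stud x sep',(w[1]-w[3])@x,(w[0]-w[2])@x,'y sep',(w[0]-w[1])@y,(w[2]-w[3])@y)
    m=(w[1]+w[3])/2; o=m+.058*y; print('origin',o)
for nm,u,v,z in [('cup',226,317,.03),('case',238,196,.014),('dish',434,227,.026),('org',438,285,.026)]:print(nm,ray('top',u,v,z)[:2])
E
```

```text
top y [370.68 224.44] 126 [ 0.6323 -0.115 ]
top r [324.95 250.66] 122 [ 0.5667 -0.0039]
top b [512.82  68.27] 74 [ 1.0434 -0.4859]
top b [523.09  77.49] 79 [ 1.0184 -0.5103]
top b [271.18 121.71] 130 [0.8921 0.1322]
top b [361.78 299.61] 41 [ 0.4517 -0.0911]
top b [  5.12 412.91] 119 [0.1821 0.7303]
side y [342.69 263.94] 151 [ 0.6334 -0.1161]
side r [284.22 249.81] 130 [ 0.5671 -0.0046]
side b [84.35 53.08] 125 [0.637 1.206]
side b [ 87.36 197.36] 42 [0.3162 0.4461]
side b [ 44.57 233.08] 60 [0.1937 0.3993]
side b [270.37 304.38] 182 [ 0.4564 -0.0886]
[[0.6614 0.2723]
 [0.6369 0.1477]
 [0.4802 0.3049]
 [0.4568 0.1804]]
[[0.6618 0.2697]
 [0.6381 0.1442]
 [0.4816 0.3036]
 [0.4592 0.1809]]
y [0.18903078 0.98197116] x [ 0.98197116 -0.18903078] yaw -10.896226982560707 stud x sep 0.1830435900033519 0.18401304214135947 y sep 0.12701995436396582 0.1266565928647884
origin [0.55778467 0.22103016]
y [0.18301205 0.98311067] x [ 0.98311067 -0.18301205] yaw -10.545252435661686 stud x sep 0.18257795907367763 0.18336710064420794 y sep 0.1277829739854256 0.12475528483762688
origin [0.55924013 0.21955856]
cup [0.40680841 0.22789795]
case [0.69910238 0.21059517]
dish [ 0.62664729 -0.26505075]
org [ 0.48856677 -0.26911144]
```

Frame origin is about (0.558, 0.220) with yaw −10.8°. In frame coordinates the tins are red (51,−219), yellow (137,−316) and black (−42,−323) mm. I'll sweep each one with the 27 mm flat face of the closed fingers held perpendicular to the push, in the order red, black, then yellow on a diagonal.

```bash
cat >> h.py <<'E'
O=np.array([.558,.2203]);YAW=np.radians(-10.8)
FX=np.array([np.cos(YAW),np.sin(YAW)]);FY=np.array([-FX[1],FX[0]])
def toF(p): d=np.array(p)[:2]-O; return np.array([d@FX,d@FY])*1000
def toW(x,y): return O+x/1000*FX+y/1000*FY
def plan(x,y,z,ang):
    """frame mm x,y ; z of TCP mm ; ang: desired tool-x angle in world deg. prints tool-axes shift"""
    s=manip.get_state(); Rt=R.from_rotvec(s['orientation']); w=toW(x,y)
    d=Rt.inv().apply(np.array([w[0],w[1],z/1000])-s['position'])*1000
    a=np.radians(ang); tx=np.array([np.cos(a),np.sin(a),0]); tz=np.array([0,0,-1.]); Rd=R.from_matrix(np.stack([tx,np.cross(tz,tx),tz],1))
    print('t',round(s['t'],2),'at',toF(s['position']).round(1),round(s['position'][2]*1000,1),'F',s['force'].round(1),'grip',round(s['grip_width'],4),'q',s['joint_positions'].round(2))
    print('world',w.round(3),'shift',d.round(1),'turn',np.degrees((Rt.inv()*Rd).as_rotvec()).round(2))
E
python3 -c "
from h import *
plan(51,-272,120,-10.8)"
```

```text
t 0.1 at [-398.8  268.6] 238.9 F [-0.2 -1.3 -0.1] grip 0.0877 q [ 1.09  0.36  1.51  0.    1.27 -0.12]
world [ 0.557 -0.056] shift [-450.5  540.   119.5] turn [5.000e-02 9.000e-02 7.961e+01]
```

```bash
python3 -m inch '[{"x":-10,"y":12,"z":0,"wz":3,"gripper":0},{"x":-30,"y":36,"z":0,"wz":9,"gripper":0},{"x":-54,"y":64,"z":0,"wz":15,"gripper":0},{"x":-78,"y":93,"z":0,"wz":21,"gripper":0},{"x":-102,"y":122,"z":0,"wz":27,"gripper":0},{"x":-126,"y":151,"z":0,"wz":33,"gripper":0},{"x":-150,"y":180,"z":0,"wz":39,"gripper":0},{"x":-174,"y":208,"z":0,"wz":45,"gripper":0},{"x":-198,"y":237,"z":0,"wz":51,"gripper":0},{"x":-222,"y":266,"z":0,"wz":57,"gripper":0},{"x":-240,"y":288,"z":0,"wz":62,"gripper":0},{"x":-246,"y":295,"z":0,"wz":65,"gripper":0}]' 10
python3 -c "
from h import *
plan(51,-272,120,-10.8)"
```

```text
t 0.1 at [-398.8  268.6] 238.9 F [-0.2 -1.3 -0.1] grip 0.0877 q [ 1.09  0.36  1.51  0.    1.27 -0.12]
world [ 0.557 -0.056] shift [-450.5  540.   119.5] turn [5.000e-02 9.000e-02 7.961e+01]invalid input
```

```bash
python3 -m inch '[{"x":-10,"y":12,"z":0,"wx":0,"wy":0,"wz":3,"gripper":0},{"x":-30,"y":36,"z":0,"wx":0,"wy":0,"wz":9,"gripper":0}]' 10; python3 -m inch --help | head -20
```

```text
t: 0.27
position: [0.2388, 0.52, 0.2391]
orientation: [-2.722, -1.566, -0.0]
force: [0.6, -0.1, 0.2]
grip_width: 0.0776invalid input: not JSON, or not a number
```

```bash
python3 -c "
from h import *
plan(51,-272,120,-10.8)"
```

```text
t 0.27 at [-369.8  234.6] 239.1 F [ 0.6 -0.1  0.2] grip 0.0776 q [ 1.02  0.32  1.57  0.    1.25 -0.03]
world [ 0.557 -0.056] shift [-338.5  565.1  118.3] turn [-8.000e-02  1.000e-02  7.063e+01]
```

```bash
python3 -m inch '[{"x":-17,"y":28,"z":0,"wx":0,"wy":0,"wz":5,"gripper":0},{"x":-34,"y":56,"z":0,"wx":0,"wy":0,"wz":11,"gripper":0},{"x":-51,"y":85,"z":0,"wx":0,"wy":0,"wz":17,"gripper":0},{"x":-68,"y":113,"z":0,"wx":0,"wy":0,"wz":23,"gripper":0},{"x":-85,"y":142,"z":0,"wx":0,"wy":0,"wz":29,"gripper":0},{"x":-102,"y":170,"z":0,"wx":0,"wy":0,"wz":35,"gripper":0},{"x":-119,"y":198,"z":0,"wx":0,"wy":0,"wz":41,"gripper":0},{"x":-136,"y":227,"z":0,"wx":0,"wy":0,"wz":47,"gripper":0},{"x":-153,"y":255,"z":0,"wx":0,"wy":0,"wz":53,"gripper":0},{"x":-170,"y":284,"z":0,"wx":0,"wy":0,"wz":59,"gripper":0},{"x":-187,"y":312,"z":0,"wx":0,"wy":0,"wz":65,"gripper":0},{"x":-200,"y":334,"z":0,"wx":0,"wy":0,"wz":70.6,"gripper":0}]' 10
python3 -c "
from h import *
plan(51,-272,120,-10.8)"
```

```text
t: 1.27
position: [0.4283, 0.1754, 0.2395]
orientation: [3.126, -0.304, -0.0]
force: [0.1, -0.4, 0.3]
grip_width: 0.0011
t 1.27 at [-119.   -68.4] 239.5 F [ 0.1 -0.4  0.3] grip 0.0011 q [ 0.24  0.16  1.79 -0.    1.19  0.43]
world [ 0.557 -0.056] shift [171.2 202.6 119.6] turn [ 0.04  0.   -0.33]
```

```bash
python3 -m inch '[{"x":20,"y":24,"z":0,"wx":0,"wy":0,"wz":0,"gripper":0},{"x":45,"y":53,"z":0,"wx":0,"wy":0,"wz":0,"gripper":0},{"x":70,"y":83,"z":10,"wx":0,"wy":0,"wz":0,"gripper":0},{"x":95,"y":112,"z":25,"wx":0,"wy":0,"wz":0,"gripper":0},{"x":120,"y":142,"z":45,"wx":0,"wy":0,"wz":0,"gripper":0},{"x":145,"y":172,"z":65,"wx":0,"wy":0,"wz":0,"gripper":0},{"x":162,"y":192,"z":85,"wx":0,"wy":0,"wz":0,"gripper":0},{"x":170,"y":202,"z":105,"wx":0,"wy":0,"wz":0,"gripper":0},{"x":171,"y":203,"z":119,"wx":0,"wy":0,"wz":0,"gripper":0},{"x":171,"y":203,"z":119,"wx":0,"wy":0,"wz":0,"gripper":0},{"x":171,"y":203,"z":119,"wx":0,"wy":0,"wz":0,"gripper":0}]' 10
python3 - <<'E'
from h import *
plan(51,-272,22,-10.8)
im=manip.camera('side'); cv2.imwrite('pics/s1.png',im[:,:,::-1])
t=manip.camera('top'); cv2.imwrite('pics/t1.png',t[:,:,::-1])
E
```

```text
t: 2.18
position: [0.5566, -0.0537, 0.1197]
orientation: [-3.127, 0.296, 0.005]
force: [0.5, 0.3, 0.4]
grip_width: 0.0005
t 2.18 at [  50.  -269.4] 119.7 F [0.5 0.3 0.4] grip 0.0005 q [-0.22  0.44  1.73  0.    0.98 -0.03]
world [ 0.557 -0.056] shift [ 1.3  2.6 97.7] turn [-0.01  0.17 -0.02]
```

View pics/s1.png

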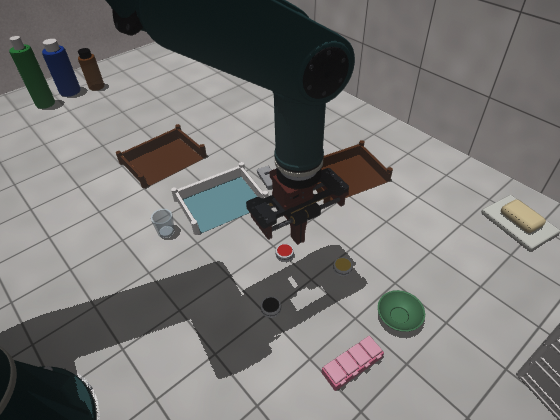

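View pics/t1.png

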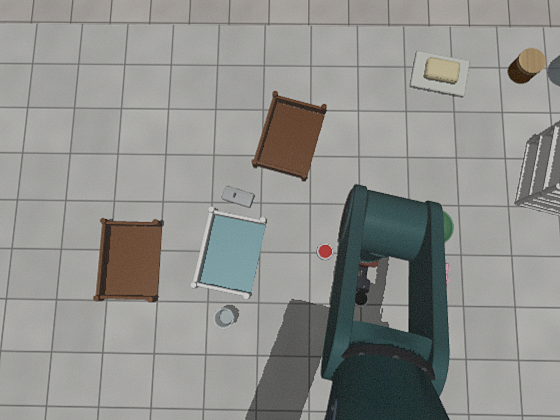

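The closed fingertips hang right behind the red tin, clear of everything else. In the side picture they are at (298,240) and red is at (285,250). I'll go down and push red.

```bash
python3 -m inch '[{"x":0,"y":2,"z":20,"wx":0,"wy":0,"wz":0,"gripper":0},{"x":1,"y":2,"z":45,"wx":0,"wy":0,"wz":0,"gripper":0},{"x":1,"y":2,"z":70,"wx":0,"wy":0,"wz":0,"gripper":0},{"x":1,"y":2,"z":88,"wx":0,"wy":0,"wz":0,"gripper":0},{"x":1,"y":2,"z":96,"wx":0,"wy":0,"wz":0,"gripper":0},{"x":1,"y":2,"z":98,"wx":0,"wy":0,"wz":0,"gripper":0},{"x":1,"y":2,"z":98,"wx":0,"wy":0,"wz":0,"gripper":0},{"x":1,"y":-2,"z":98,"wx":0,"wy":0,"wz":0,"gripper":0},{"x":1,"y":-8,"z":98,"wx":0,"wy":0,"wz":0,"gripper":0},{"x":1,"y":-14,"z":98,"wx":0,"wy":0,"wz":0,"gripper":0},{"x":1,"y":-20,"z":98,"wx":0,"wy":0,"wz":0,"gripper":0},{"x":1,"y":-26,"z":98,"wx":0,"wy":0,"wz":0,"gripper":0}]' 10
python3 - <<'E'
from h import *
plan(51,0,22,-10.8)
im=manip.camera('side'); cv2.imwrite('pics/s2.png',cv2.resize(im[180:340,200:400,::-1],None,fx=4,fy=3.75))
print(tins('side',im))
E
```

```text
t: 3.28
position: [0.564, -0.0277, 0.0232]
orientation: [3.128, -0.295, 0.001]
force: [0.3, 0.1, 0.3]
grip_width: 0.0003
t 3.28 at [  52.4 -242.5] 23.2 F [0.3 0.1 0.3] grip 0.0003 q [-0.17  0.58  1.78 -0.    0.77  0.02]
world [0.608 0.211] shift [  -1.3 -242.5    1.2] turn [ 0.   -0.05  0.03]
{'y': [(array([342.56, 263.79]), np.int32(141), array([ 0.6334, -0.1156]))], 'r': [], 'b': [(array([84.26, 53.06]), np.int32(111), array([0.6368, 1.2064])), (array([172.7 , 135.18]), np.int32(50), array([0.6089, 0.5276])), (array([270.4 , 304.53]), np.int32(185), array([ 0.4562, -0.0889]))]}
```

View pics/s2.png

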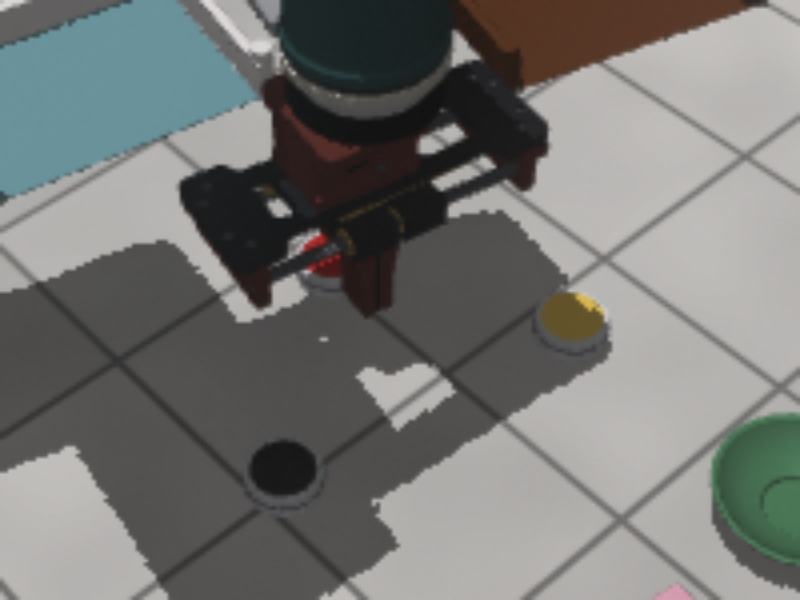

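Fingers are down and sit flat behind the red tin, with red at about (282,248) in the full side frame. Pushing now.

```bash
python3 -m inch '[{"x":0,"y":-7,"z":0,"wx":0,"wy":0,"wz":0,"gripper":0},{"x":0,"y":-15,"z":0,"wx":0,"wy":0,"wz":0,"gripper":0},{"x":0,"y":-24,"z":0,"wx":0,"wy":0,"wz":0,"gripper":0},{"x":0,"y":-33,"z":0,"wx":0,"wy":0,"wz":0,"gripper":0},{"x":0,"y":-42,"z":0,"wx":0,"wy":0,"wz":0,"gripper":0},{"x":0,"y":-51,"z":0,"wx":0,"wy":0,"wz":0,"gripper":0},{"x":0,"y":-60,"z":0,"wx":0,"wy":0,"wz":0,"gripper":0},{"x":0,"y":-69,"z":0,"wx":0,"wy":0,"wz":0,"gripper":0},{"x":0,"y":-78,"z":0,"wx":0,"wy":0,"wz":0,"gripper":0},{"x":0,"y":-87,"z":0,"wx":0,"wy":0,"wz":0,"gripper":0},{"x":0,"y":-94,"z":0,"wx":0,"wy":0,"wz":0,"gripper":0},{"x":0,"y":-98,"z":0,"wx":0,"wy":0,"wz":0,"gripper":0}]' 10
python3 - <<'E'
from h import *
plan(51,0,22,-10.8)
im=manip.camera('top'); cv2.imwrite('pics/t3.png',cv2.resize(im[180:340,180:380,::-1],None,fx=4,fy=3.75))
for k,v in tins('top',im).items():
  for a in v: print(k,a[0],a[1],toF(a[2]))
im=manip.camera('side'); cv2.imwrite('pics/s3.png',cv2.resize(im[130:290,150:350,::-1],None,fx=4,fy=3.75))
E
```

```text
t: 4.33
position: [0.5821, 0.0689, 0.0226]
orientation: [-3.128, 0.294, -0.0]
force: [-0.7, -0.8, -0.3]
grip_width: 0.0006
t 4.33 at [  52.  -144.2] 22.6 F [-0.7 -0.8 -0.3] grip 0.0006 q [-0.    0.61  1.73  0.    0.8   0.19]
world [0.608 0.211] shift [  -0.9 -144.2    0.6] turn [-0.   -0.    0.05]
y [370.67 224.43] 124 [ 135.81289751 -315.4384835 ]
b [359.16 297.93] 88 [ -43.49566599 -319.00065367]
b [281.91 318.76] 108 [-128.06535373 -149.44412057]
b [269.36 323.11] 56 [-143.88838051 -122.5323792 ]
```

View pics/t3.png

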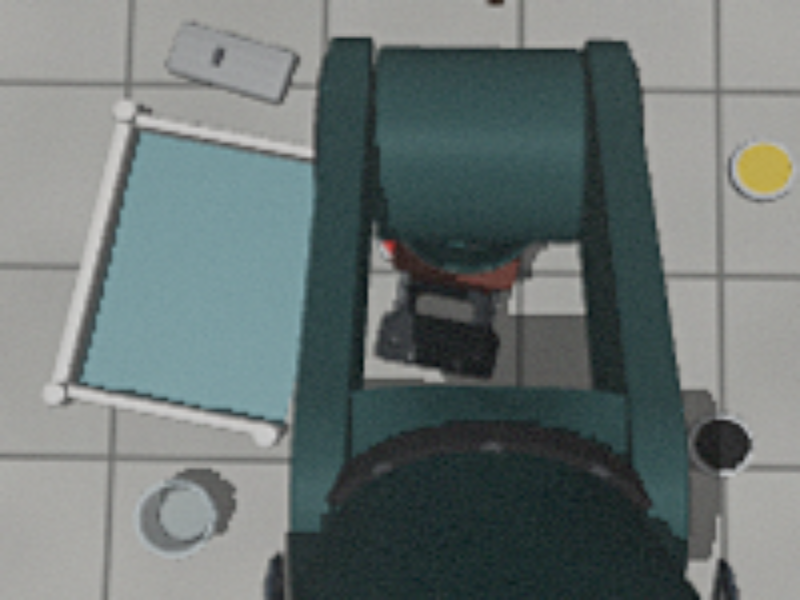

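View pics/s3.png

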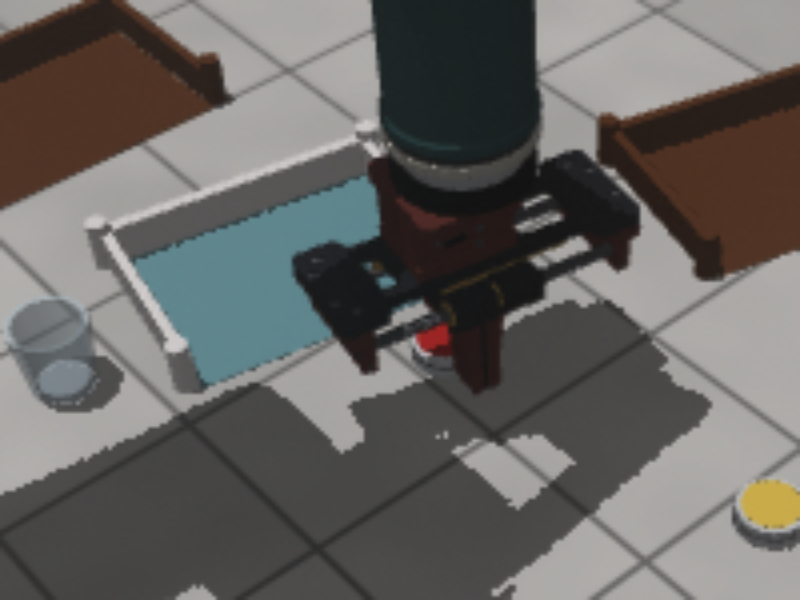

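The red tin stays centred ahead of the fingers, at about (256,215) in the side picture. I'll carry on into the frame.

```bash
python3 -m inch '[{"x":0,"y":-5,"z":0,"wx":0,"wy":0,"wz":0,"gripper":0},{"x":0,"y":-12,"z":0,"wx":0,"wy":0,"wz":0,"gripper":0},{"x":-1,"y":-20,"z":0,"wx":0,"wy":0,"wz":0,"gripper":0},{"x":-1,"y":-28,"z":0,"wx":0,"wy":0,"wz":0,"gripper":0},{"x":-1,"y":-37,"z":0,"wx":0,"wy":0,"wz":0,"gripper":0},{"x":-1,"y":-46,"z":0,"wx":0,"wy":0,"wz":0,"gripper":0},{"x":-1,"y":-55,"z":0,"wx":0,"wy":0,"wz":0,"gripper":0},{"x":-1,"y":-64,"z":0,"wx":0,"wy":0,"wz":0,"gripper":0},{"x":-1,"y":-73,"z":0,"wx":0,"wy":0,"wz":0,"gripper":0},{"x":-1,"y":-82,"z":0,"wx":0,"wy":0,"wz":0,"gripper":0},{"x":-1,"y":-91,"z":0,"wx":0,"wy":0,"wz":0,"gripper":0},{"x":-1,"y":-98,"z":0,"wx":0,"wy":0,"wz":0,"gripper":0}]' 10
python3 - <<'E'
from h import *
plan(51,0,22,-10.8)
im=manip.camera('side'); cv2.imwrite('pics/s4.png',cv2.resize(im[130:290,150:350,::-1],None,fx=4,fy=3.75))
E
```

```text
t: 5.43
position: [0.5995, 0.1654, 0.0226]
orientation: [-3.128, 0.295, -0.0]
force: [0.2, 0.6, -0.1]
grip_width: 0.0005
t 5.43 at [ 51.  -46.2] 22.6 F [ 0.2  0.6 -0.1] grip 0.0005 q [0.16 0.64 1.65 0.   0.85 0.35]
world [0.608 0.211] shift [ -0.  -46.2   0.6] turn [-0.   -0.01  0.03]
```

View pics/s4.png

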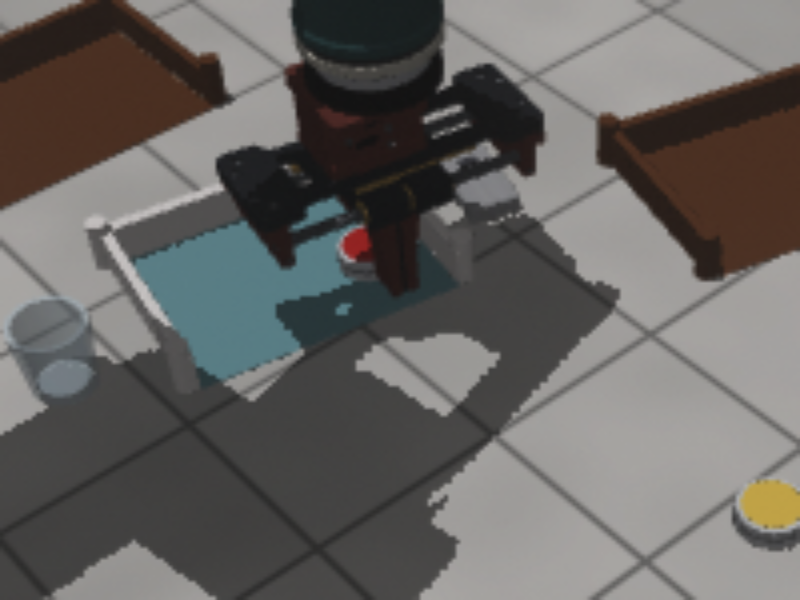

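Red has just entered the frame. I'll push 46 mm more, back off, then lift.

```bash
python3 -m inch '[{"x":0,"y":-6,"z":0,"wx":0,"wy":0,"wz":0,"gripper":0},{"x":0,"y":-14,"z":0,"wx":0,"wy":0,"wz":0,"gripper":0},{"x":0,"y":-23,"z":0,"wx":0,"wy":0,"wz":0,"gripper":0},{"x":0,"y":-32,"z":0,"wx":0,"wy":0,"wz":0,"gripper":0},{"x":0,"y":-39,"z":0,"wx":0,"wy":0,"wz":0,"gripper":0},{"x":0,"y":-44,"z":0,"wx":0,"wy":0,"wz":0,"gripper":0},{"x":0,"y":-46,"z":0,"wx":0,"wy":0,"wz":0,"gripper":0},{"x":0,"y":-43,"z":0,"wx":0,"wy":0,"wz":0,"gripper":0},{"x":0,"y":-36,"z":0,"wx":0,"wy":0,"wz":0,"gripper":0},{"x":0,"y":-30,"z":-10,"wx":0,"wy":0,"wz":0,"gripper":0},{"x":0,"y":-25,"z":-35,"wx":0,"wy":0,"wz":0,"gripper":0},{"x":0,"y":-20,"z":-65,"wx":0,"wy":0,"wz":0,"gripper":0}]' 10
python3 - <<'E'
from h import *
plan(-42,-375,95,-10.8)
E
```

```text
t: 6.48
position: [0.6008, 0.1821, 0.0869]
orientation: [3.126, -0.297, -0.008]
force: [0.3, -0.1, 0.3]
grip_width: 0.0004
t 6.48 at [ 49.2 -29.5] 86.9 F [ 0.3 -0.1  0.3] grip 0.0004 q [ 0.18  0.56  1.59 -0.    0.99  0.37]
world [ 0.446 -0.14 ] shift [-91.  345.6  -6.9] turn [ 0.12  0.26 -0.04]
```

```bash
python3 -m inch '[{"x":-4,"y":14,"z":-8,"wx":0,"wy":0,"wz":0,"gripper":0},{"x":-13,"y":45,"z":-10,"wx":0,"wy":0,"wz":0,"gripper":0},{"x":-23,"y":82,"z":-10,"wx":0,"wy":0,"wz":0,"gripper":0},{"x":-33,"y":119,"z":-10,"wx":0,"wy":0,"wz":0,"gripper":0},{"x":-43,"y":156,"z":-10,"wx":0,"wy":0,"wz":0,"gripper":0},{"x":-53,"y":193,"z":-10,"wx":0,"wy":0,"wz":0,"gripper":0},{"x":-63,"y":230,"z":-10,"wx":0,"wy":0,"wz":0,"gripper":0},{"x":-73,"y":267,"z":-10,"wx":0,"wy":0,"wz":0,"gripper":0},{"x":-82,"y":304,"z":-10,"wx":0,"wy":0,"wz":0,"gripper":0},{"x":-89,"y":332,"z":-10,"wx":0,"wy":0,"wz":0,"gripper":0},{"x":-91,"y":346,"z":-8,"wx":0,"wy":0,"wz":0,"gripper":0},{"x":-91,"y":346,"z":-7,"wx":0,"wy":0,"wz":0,"gripper":0}]' 10
python3 - <<'E'
from h import *
plan(-42,-375,22,-10.8)
im=manip.camera('side'); cv2.imwrite('pics/s5.png',im[:,:,::-1])
for k,v in tins('side',im).items():
  for a in v: print(k,a[0],a[1],toF(a[2]))
E
```

```text
t: 7.48
position: [0.4469, -0.142, 0.0949]
orientation: [3.126, -0.302, -0.0]
force: [-0.0, -0.2, 0.2]
grip_width: 0.0003
t 7.48 at [ -41.3 -376.7] 94.9 F [-0.  -0.2  0.2] grip 0.0003 q [-0.45  0.37  1.95 -0.    0.82 -0.26]
world [ 0.446 -0.14 ] shift [-0.8 -1.8 72.9] turn [ 0.06 -0.   -0.23]
y [344.43 264.35] 107 [ 139.56549891 -319.10017473]
r [233.58 183.77] 81 [50.89989718 31.49556265]
```

View pics/s5.png

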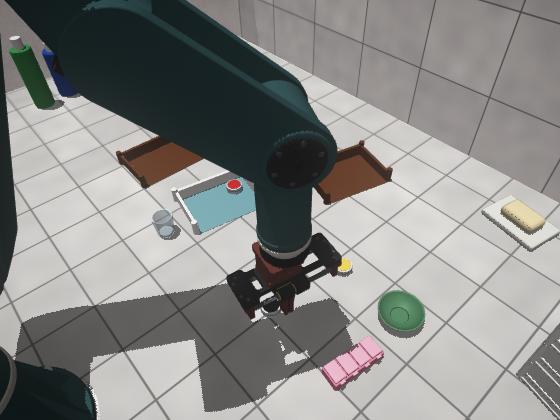

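Red lies inside the frame at about (51,31) mm, seen at pixel (234,184). The fingers are behind the black tin at (271,304). Next I'll go down and push it.

```bash
python3 -m inch '[{"x":-1,"y":-1,"z":15,"wx":0,"wy":0,"wz":0,"gripper":0},{"x":-1,"y":-1,"z":38,"wx":0,"wy":0,"wz":0,"gripper":0},{"x":-1,"y":-1,"z":58,"wx":0,"wy":0,"wz":0,"gripper":0},{"x":-1,"y":-1,"z":69,"wx":0,"wy":0,"wz":0,"gripper":0},{"x":-1,"y":-1,"z":72,"wx":0,"wy":0,"wz":0,"gripper":0},{"x":-1,"y":-1,"z":72,"wx":0,"wy":0,"wz":0,"gripper":0},{"x":-1,"y":-4,"z":72,"wx":0,"wy":0,"wz":0,"gripper":0},{"x":-1,"y":-10,"z":72,"wx":0,"wy":0,"wz":0,"gripper":0},{"x":-1,"y":-16,"z":72,"wx":0,"wy":0,"wz":0,"gripper":0},{"x":-1,"y":-22,"z":72,"wx":0,"wy":0,"wz":0,"gripper":0},{"x":-1,"y":-29,"z":72,"wx":0,"wy":0,"wz":0,"gripper":0},{"x":-1,"y":-37,"z":72,"wx":0,"wy":0,"wz":0,"gripper":0}]' 10
python3 - <<'E'
from h import *
plan(-42,0,22,-10.8)
im=manip.camera('side'); cv2.imwrite('pics/s6.png',cv2.resize(im[200:360,170:370,::-1],None,fx=4,fy=3.75))
E
```

```text
t: 8.53
position: [0.4551, -0.1017, 0.023]
orientation: [3.127, -0.295, 0.001]
force: [0.4, 0.9, 0.8]
grip_width: 0.0007
t 8.53 at [ -40.7 -335.6] 23.0 F [0.4 0.9 0.8] grip 0.0007 q [-0.37  0.5   2.   -0.    0.64 -0.18]
world [0.517 0.228] shift [  -1.2 -335.6    0.9] turn [ 0.01 -0.04  0.02]
```

View pics/s6.png

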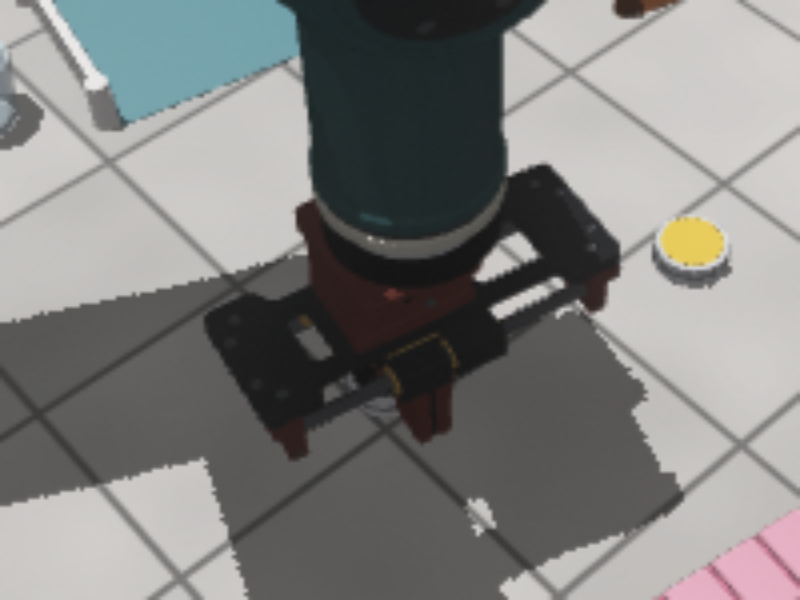

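The black tin's rim shows just ahead of the fingertips, at about (265,306) in the full picture. Keep pushing.

```bash
python3 -m inch '[{"x":0,"y":-8,"z":0,"wx":0,"wy":0,"wz":0,"gripper":0},{"x":-1,"y":-17,"z":0,"wx":0,"wy":0,"wz":0,"gripper":0},{"x":-1,"y":-26,"z":0,"wx":0,"wy":0,"wz":0,"gripper":0},{"x":-1,"y":-35,"z":0,"wx":0,"wy":0,"wz":0,"gripper":0},{"x":-1,"y":-44,"z":0,"wx":0,"wy":0,"wz":0,"gripper":0},{"x":-1,"y":-53,"z":0,"wx":0,"wy":0,"wz":0,"gripper":0},{"x":-1,"y":-62,"z":0,"wx":0,"wy":0,"wz":0,"gripper":0},{"x":-1,"y":-71,"z":0,"wx":0,"wy":0,"wz":0,"gripper":0},{"x":-1,"y":-80,"z":0,"wx":0,"wy":0,"wz":0,"gripper":0},{"x":-1,"y":-89,"z":0,"wx":0,"wy":0,"wz":0,"gripper":0},{"x":-1,"y":-98,"z":0,"wx":0,"wy":0,"wz":0,"gripper":0},{"x":-1,"y":-106,"z":0,"wx":0,"wy":0,"wz":0,"gripper":0}]' 10
python3 - <<'E'
from h import *
plan(-42,0,22,-10.8)
E
```

```text
t: 9.58
position: [0.4738, 0.0029, 0.0227]
orientation: [3.128, -0.295, 0.0]
force: [0.9, -0.4, -0.7]
grip_width: 0.0005
t 9.58 at [ -42.  -229.4] 22.7 F [ 0.9 -0.4 -0.7] grip 0.0005 q [-0.14  0.51  1.99 -0.    0.65  0.05]
world [0.517 0.228] shift [   0.  -229.4    0.7] turn [ 0.   -0.    0.02]
```

```bash
python3 -m inch '[{"x":0,"y":-8,"z":0,"wx":0,"wy":0,"wz":0,"gripper":0},{"x":0,"y":-17,"z":0,"wx":0,"wy":0,"wz":0,"gripper":0},{"x":0,"y":-26,"z":0,"wx":0,"wy":0,"wz":0,"gripper":0},{"x":0,"y":-35,"z":0,"wx":0,"wy":0,"wz":0,"gripper":0},{"x":0,"y":-44,"z":0,"wx":0,"wy":0,"wz":0,"gripper":0},{"x":0,"y":-53,"z":0,"wx":0,"wy":0,"wz":0,"gripper":0},{"x":0,"y":-62,"z":0,"wx":0,"wy":0,"wz":0,"gripper":0},{"x":0,"y":-71,"z":0,"wx":0,"wy":0,"wz":0,"gripper":0},{"x":0,"y":-80,"z":0,"wx":0,"wy":0,"wz":0,"gripper":0},{"x":0,"y":-88,"z":0,"wx":0,"wy":0,"wz":0,"gripper":0},{"x":0,"y":-95,"z":0,"wx":0,"wy":0,"wz":0,"gripper":0},{"x":0,"y":-100,"z":0,"wx":0,"wy":0,"wz":0,"gripper":0}]' 10
python3 - <<'E'
from h import *
plan(-42,0,22,-10.8)
im=manip.camera('side'); cv2.imwrite('pics/s7.png',cv2.resize(im[130:290,150:350,::-1],None,fx=4,fy=3.75))
E
```

```text
t: 10.58
position: [0.4925, 0.101, 0.0226]
orientation: [3.128, -0.295, 0.0]
force: [-0.1, -0.3, -0.1]
grip_width: 0.0003
t 10.58 at [ -41.9 -129.5] 22.6 F [-0.1 -0.3 -0.1] grip 0.0003 q [ 0.06  0.53  1.92 -0.    0.69  0.25]
world [0.517 0.228] shift [   0.  -129.5    0.6] turn [ 0.   -0.    0.04]
```

View pics/s7.png

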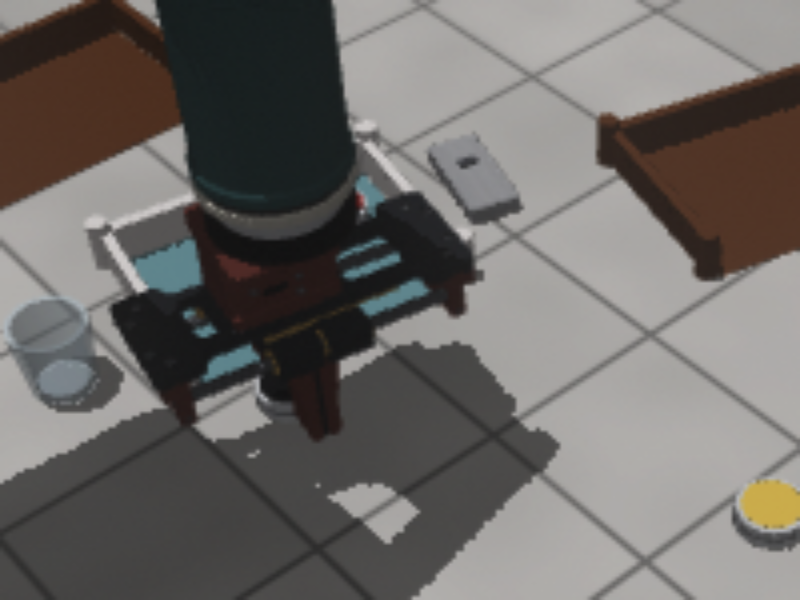

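Run:
```python
from h import *
for z in(.05,.07,.085,.1):
  for dx in (-75,-88): print(z,dx,proj('side',[*toW(-42+dx,-129),z]).round(1), proj('side',[*toW(-42+dx,-165),z]).round(1))
```

```text
0.05 -75 [193.9 243.5] [200.6 255. ]
0.05 -88 [188.1 246. ] [194.7 257.6]
0.07 -75 [192.3 237.4] [199.1 248.9]
0.07 -88 [186.5 239.9] [193.1 251.5]
0.085 -75 [191.1 232.6] [197.9 244.2]
0.085 -88 [185.2 235.1] [191.9 246.8]
0.1 -75 [189.9 227.8] [196.8 239.3]
0.1 -88 [183.9 230.3] [190.6 242. ]
```

The foot's pixel position fits a body height of about 85 mm, so it clears the 55 mm cup. Finish the black push.

```bash
python3 -m inch '[{"x":0,"y":-6,"z":0,"wx":0,"wy":0,"wz":0,"gripper":0},{"x":0,"y":-14,"z":0,"wx":0,"wy":0,"wz":0,"gripper":0},{"x":0,"y":-23,"z":0,"wx":0,"wy":0,"wz":0,"gripper":0},{"x":0,"y":-32,"z":0,"wx":0,"wy":0,"wz":0,"gripper":0},{"x":0,"y":-41,"z":0,"wx":0,"wy":0,"wz":0,"gripper":0},{"x":0,"y":-50,"z":0,"wx":0,"wy":0,"wz":0,"gripper":0},{"x":0,"y":-59,"z":0,"wx":0,"wy":0,"wz":0,"gripper":0},{"x":0,"y":-67,"z":0,"wx":0,"wy":0,"wz":0,"gripper":0},{"x":0,"y":-74,"z":0,"wx":0,"wy":0,"wz":0,"gripper":0},{"x":0,"y":-79,"z":0,"wx":0,"wy":0,"wz":0,"gripper":0}]' 10
python3 - <<'E'
from h import *
plan(-42,0,22,-10.8)
im=manip.camera('side'); cv2.imwrite('pics/s8.png',cv2.resize(im[130:290,150:350,::-1],None,fx=4,fy=3.75))
E
```

```text
t: 11.47
position: [0.5073, 0.1787, 0.0226]
orientation: [3.128, -0.294, 0.0]
force: [0.8, 0.2, -0.5]
grip_width: 0.0001
t 11.47 at [-42.  -50.3] 22.6 F [ 0.8  0.2 -0.5] grip 0.0001 q [ 0.21  0.56  1.84 -0.    0.74  0.4 ]
world [0.517 0.228] shift [  0.  -50.3   0.6] turn [-0.   -0.01  0.04]
```

View pics/s8.png

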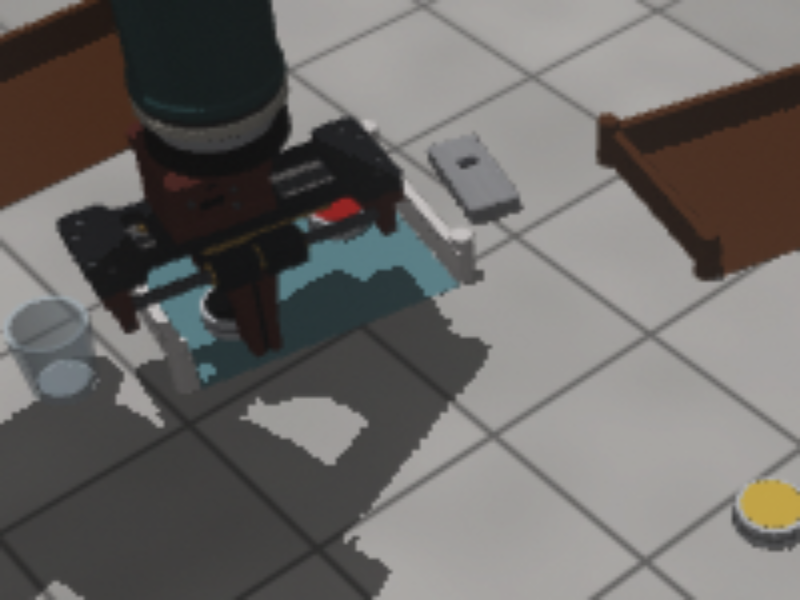

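Black is just inside the mouth, at about (206,213) in the full picture. I'll push it 50 mm deeper and withdraw.

```bash
python3 -m inch '[{"x":0,"y":-6,"z":0,"wx":0,"wy":0,"wz":0,"gripper":0},{"x":0,"y":-14,"z":0,"wx":0,"wy":0,"wz":0,"gripper":0},{"x":0,"y":-23,"z":0,"wx":0,"wy":0,"wz":0,"gripper":0},{"x":0,"y":-32,"z":0,"wx":0,"wy":0,"wz":0,"gripper":0},{"x":0,"y":-40,"z":0,"wx":0,"wy":0,"wz":0,"gripper":0},{"x":0,"y":-46,"z":0,"wx":0,"wy":0,"wz":0,"gripper":0},{"x":0,"y":-50,"z":0,"wx":0,"wy":0,"wz":0,"gripper":0},{"x":0,"y":-47,"z":0,"wx":0,"wy":0,"wz":0,"gripper":0},{"x":0,"y":-40,"z":0,"wx":0,"wy":0,"wz":0,"gripper":0},{"x":0,"y":-33,"z":-10,"wx":0,"wy":0,"wz":0,"gripper":0},{"x":0,"y":-28,"z":-35,"wx":0,"wy":0,"wz":0,"gripper":0},{"x":0,"y":-22,"z":-65,"wx":0,"wy":0,"wz":0,"gripper":0}]' 10
python3 - <<'E'
from h import *
im=manip.camera('side');t=manip.camera('top'); cv2.imwrite('pics/t9.png',t[:,:,::-1])
for n,i in(('side',im),('top',t)):
 for k,v in tins(n,i).items():
  for a in v: print(n,k,a[0],a[1],toF(a[2]))
# yellow push: from Y to target T
Y=np.array([136.5,-316]);T=np.array([4,-10]);d=(T-Y)/np.linalg.norm(T-Y)
print('dist',np.linalg.norm(T-Y),'start',Y-d*55,'end finger',T-d*30,'ang',np.degrees(np.arctan2(d[1],d[0]))-10.8-90)
p=Y-d*55; plan(*p,95,np.degrees(np.arctan2(d[1],d[0]))-10.8-90)
E
```

```text
t: 12.52
position: [0.5091, 0.1975, 0.0872]
orientation: [3.126, -0.296, -0.007]
force: [0.8, 0.4, -0.1]
grip_width: 0.0002
side y [342.69 263.94] 151 [ 137.09953293 -316.31288003]
side r [233.62 183.72] 82 [51.0776165  31.63126764]
side b [84.39 53.2 ] 116 [-107.20837384  982.00516525]
side b [314.9  184.36] 254 [225.04246499 -78.21667951]
side b [208.36 254.82] 44 [ -96.20118468 -145.70717918]
side b [170.3  296.92] 137 [-204.25643684 -204.19061685]
top y [370.67 224.43] 124 [ 135.81289751 -315.4384835 ]
top b [233.5 300.9] 242 [-110.74856797  -28.35444747]
dist 333.4550194553982 start [ 158.35452182 -366.47157493] end finger [ 15.92064827 -37.52994996] ang 12.612926944567377
t 12.62 at [-39.5 -30. ] 91.9 F [0.3 0.4 0.4] grip 0.0003 q [ 0.24  0.46  1.78 -0.    0.9   0.43]
world [ 0.645 -0.169] shift [198.3 336.2  -2.7] turn [ -0.06  -0.36 -23.48]
```

View pics/t9.png

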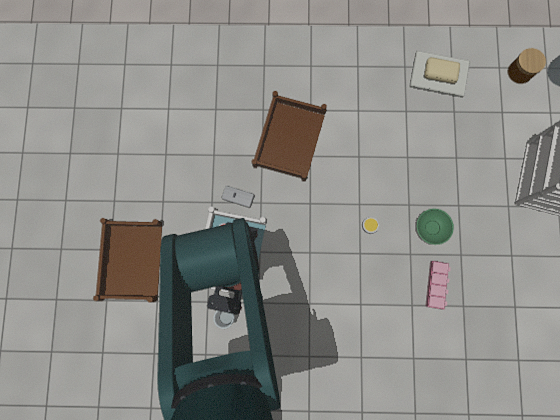

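Yellow hasn't moved. The dish edge is about 34 mm from where the fingers will come down. Moving behind yellow now, with the turn.

```bash
python3 -m inch '[{"x":9,"y":15,"z":-4,"wx":0,"wy":0,"wz":-1,"gripper":0},{"x":27,"y":45,"z":-4,"wx":0,"wy":0,"wz":-3,"gripper":0},{"x":46,"y":78,"z":-4,"wx":0,"wy":0,"wz":-5,"gripper":0},{"x":65,"y":111,"z":-4,"wx":0,"wy":0,"wz":-7.5,"gripper":0},{"x":84,"y":143,"z":-4,"wx":0,"wy":0,"wz":-10,"gripper":0},{"x":103,"y":176,"z":-4,"wx":0,"wy":0,"wz":-12.5,"gripper":0},{"x":122,"y":208,"z":-4,"wx":0,"wy":0,"wz":-15,"gripper":0},{"x":141,"y":240,"z":-4,"wx":0,"wy":0,"wz":-17.5,"gripper":0},{"x":160,"y":272,"z":-4,"wx":0,"wy":0,"wz":-20,"gripper":0},{"x":178,"y":303,"z":-4,"wx":0,"wy":0,"wz":-22,"gripper":0},{"x":192,"y":326,"z":-4,"wx":0,"wy":0,"wz":-23.2,"gripper":0},{"x":198,"y":336,"z":-3,"wx":0,"wy":0,"wz":-23.5,"gripper":0}]' 10
python3 - <<'E'
from h import *
plan(158.4,-366.5,22,12.6)
im=manip.camera('side'); cv2.imwrite('pics/s10.png',im[:,:,::-1])
for k,v in tins('side',im).items():
  for a in v: print(k,a[0],a[1],toF(a[2]))
E
```

```text
t: 13.62
position: [0.6436, -0.1726, 0.0908]
orientation: [3.121, 0.344, 0.002]
force: [-0.5, -0.3, 0.5]
grip_width: 0.0002
t 13.62 at [ 157.7 -369.9] 90.8 F [-0.5 -0.3  0.5] grip 0.0002 q [-0.36  0.6   1.5  -0.    1.04 -0.58]
world [ 0.645 -0.169] shift [ 1.9 -3.  68.8] turn [ 0.12 -0.07 -0.03]
y [342.73 263.92] 152 [ 137.19776166 -316.29414189]
r [233.59 183.71] 80 [50.96064965 31.71075823]
b [84.26 53.06] 111 [-107.37247896  983.39910553]
b [199.46 196.96] 79 [-42.07630188  32.185786  ]
```

View pics/s10.png

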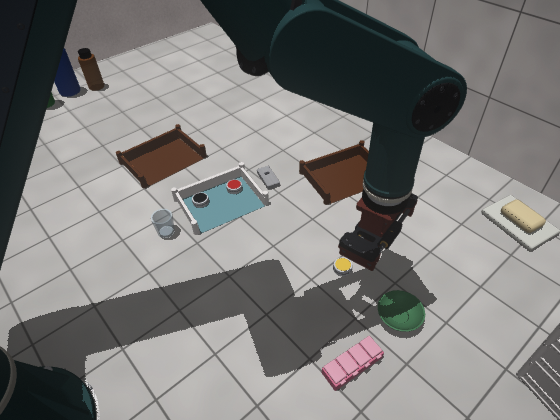

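Red is at (51,32) and black at (−42,32), both well inside. The fingers are behind yellow at (343,264). Going down and pushing gently.

```bash
python3 -m inch '[{"x":1,"y":-1,"z":15,"wx":0,"wy":0,"wz":0,"gripper":0},{"x":2,"y":-2,"z":36,"wx":0,"wy":0,"wz":0,"gripper":0},{"x":2,"y":-2,"z":56,"wx":0,"wy":0,"wz":0,"gripper":0},{"x":2,"y":-2,"z":66,"wx":0,"wy":0,"wz":0,"gripper":0},{"x":2,"y":-2,"z":69,"wx":0,"wy":0,"wz":0,"gripper":0},{"x":2,"y":-2,"z":69,"wx":0,"wy":0,"wz":0,"gripper":0},{"x":2,"y":-5,"z":69,"wx":0,"wy":0,"wz":0,"gripper":0},{"x":2,"y":-11,"z":69,"wx":0,"wy":0,"wz":0,"gripper":0},{"x":2,"y":-17,"z":69,"wx":0,"wy":0,"wz":0,"gripper":0},{"x":2,"y":-22,"z":69,"wx":0,"wy":0,"wz":0,"gripper":0}]' 10
python3 - <<'E'
from h import *
plan(16,-37.5,22,12.6)
im=manip.camera('side'); cv2.imwrite('pics/s11.png',cv2.resize(im[200:360,250:450,::-1],None,fx=4,fy=3.75))
E
```

```text
t: 14.5
position: [0.6402, -0.1451, 0.0226]
orientation: [3.122, 0.348, 0.002]
force: [-0.5, -0.2, -0.1]
grip_width: 0.0006
t 14.5 at [ 149.2 -343.5] 22.6 F [-0.5 -0.2 -0.1] grip 0.0006 q [-0.33  0.67  1.56  0.    0.9  -0.55]
world [0.567 0.18 ] shift [  -0.  -333.8    0.4] turn [ 0.03 -0.06  0.12]
```

View pics/s11.png

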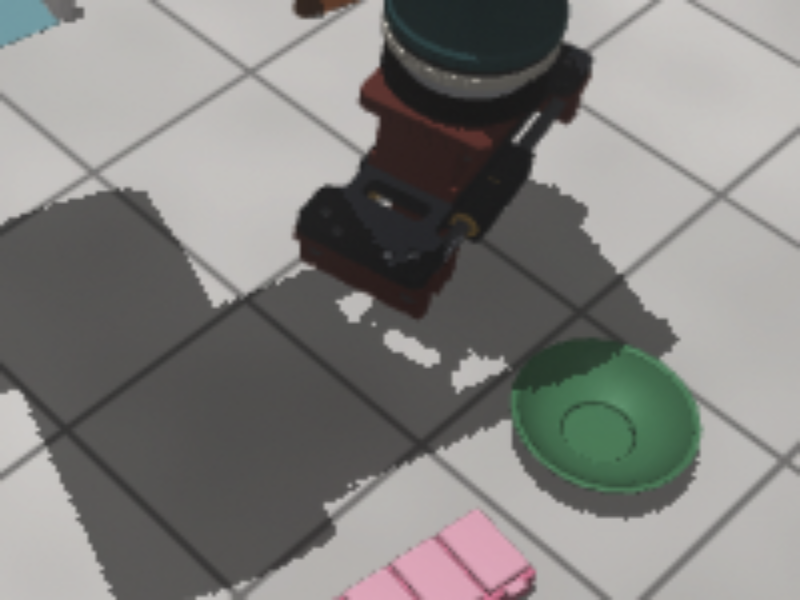

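Yellow is hidden behind the gripper, and the dish and organiser are untouched. I'll push in steps and check as it goes.

```bash
python3 -m inch '[{"x":0,"y":-7,"z":0,"wx":0,"wy":0,"wz":0,"gripper":0},{"x":0,"y":-15,"z":0,"wx":0,"wy":0,"wz":0,"gripper":0},{"x":0,"y":-24,"z":0,"wx":0,"wy":0,"wz":0,"gripper":0},{"x":0,"y":-33,"z":0,"wx":0,"wy":0,"wz":0,"gripper":0},{"x":0,"y":-42,"z":0,"wx":0,"wy":0,"wz":0,"gripper":0},{"x":0,"y":-51,"z":0,"wx":0,"wy":0,"wz":0,"gripper":0},{"x":0,"y":-60,"z":0,"wx":0,"wy":0,"wz":0,"gripper":0},{"x":0,"y":-69,"z":0,"wx":0,"wy":0,"wz":0,"gripper":0},{"x":0,"y":-78,"z":0,"wx":0,"wy":0,"wz":0,"gripper":0},{"x":0,"y":-87,"z":0,"wx":0,"wy":0,"wz":0,"gripper":0},{"x":0,"y":-95,"z":0,"wx":0,"wy":0,"wz":0,"gripper":0},{"x":0,"y":-100,"z":0,"wx":0,"wy":0,"wz":0,"gripper":0}]' 10
python3 - <<'E'
from h import *
plan(16,-37.5,22,12.6)
im=manip.camera('side');t=manip.camera('top')
cv2.imwrite('pics/st12.png',np.hstack([cv2.resize(im[130:330,150:350,::-1],(400,400)),cv2.resize(t[150:350,200:400,::-1],(400,400))]))
E
```

```text
t: 15.55
position: [0.6175, -0.0472, 0.0216]
orientation: [-3.122, -0.349, 0.001]
force: [0.6, -0.7, -0.8]
grip_width: 0.0005
t 15.55 at [ 108.6 -251.6] 21.6 F [ 0.6 -0.7 -0.8] grip 0.0005 q [-0.19  0.64  1.65  0.    0.85 -0.41]
world [0.567 0.18 ] shift [   0.6 -233.2   -0.3] turn [-0.01  0.02  0.14]
```

View pics/st12.png

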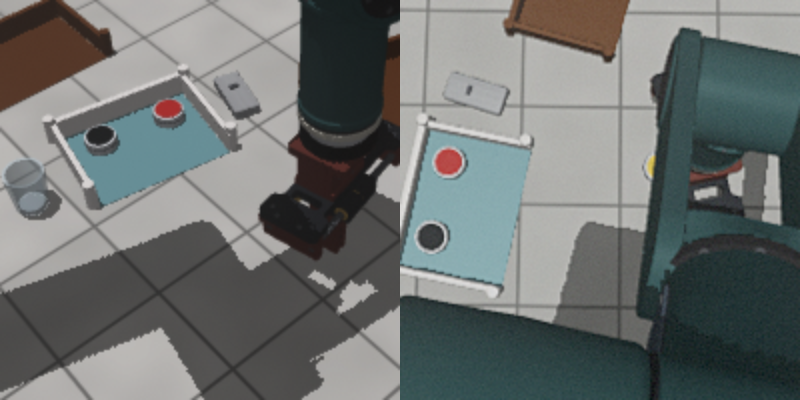

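Run:
```python
from h import *
a=np.linspace(0,6.28,13); c=toW(96.7,-224)
p=proj('top',np.c_[c[0]+.02*np.cos(a),c[1]+.02*np.sin(a),0*a+.016]); print('expected lid px',p.min(0),p.max(0))
t=manip.camera('top'); h=cv2.cvtColor(t,cv2.COLOR_RGB2HSV); m=cv2.inRange(h,(20,120,90),(32,255,255)); ys,xs=np.where(m[200:280,300:350]); print(xs.min()+300,xs.max()+300,ys.min()+200,ys.max()+200)
cv2.imwrite('pics/t13.png',cv2.resize(t[200:270,300:370,::-1],(600,600)))
```

```text
expected lid px [322.47064753 224.40177008] [338.96130846 240.72748807]
324 327 228 237
```

View pics/t13.png

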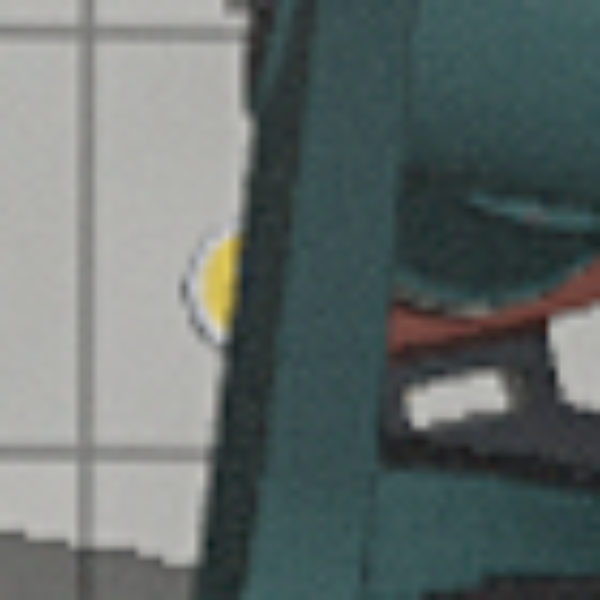

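Yellow's left rim is at (322,233), as predicted. Keep pushing.

```bash
python3 -m inch '[{"x":0,"y":-7,"z":0,"wx":0,"wy":0,"wz":0,"gripper":0},{"x":0,"y":-15,"z":0,"wx":0,"wy":0,"wz":0,"gripper":0},{"x":0,"y":-24,"z":0,"wx":0,"wy":0,"wz":0,"gripper":0},{"x":0,"y":-33,"z":0,"wx":0,"wy":0,"wz":0,"gripper":0},{"x":0,"y":-42,"z":0,"wx":0,"wy":0,"wz":0,"gripper":0},{"x":0,"y":-51,"z":0,"wx":0,"wy":0,"wz":0,"gripper":0},{"x":0,"y":-60,"z":0,"wx":0,"wy":0,"wz":0,"gripper":0},{"x":0,"y":-69,"z":0,"wx":0,"wy":0,"wz":0,"gripper":0},{"x":0,"y":-78,"z":0,"wx":0,"wy":0,"wz":0,"gripper":0},{"x":0,"y":-87,"z":0,"wx":0,"wy":0,"wz":0,"gripper":0},{"x":0,"y":-95,"z":0,"wx":0,"wy":0,"wz":0,"gripper":0},{"x":0,"y":-100,"z":0,"wx":0,"wy":0,"wz":0,"gripper":0}]' 10
python3 - <<'E'
from h import *
plan(16,-37.5,22,12.6)
im=manip.camera('side');t=manip.camera('top')
cv2.imwrite('pics/st14.png',np.hstack([cv2.resize(im[130:280,150:300,::-1],(400,400)),cv2.resize(t[180:330,180:330,::-1],(400,400))]))
E
```

```text
t: 16.7
position: [0.5956, 0.0504, 0.0216]
orientation: [-3.122, -0.349, 0.0]
force: [0.4, -0.7, 0.2]
grip_width: 0.0008
t 16.7 at [  68.7 -159.9] 21.6 F [ 0.4 -0.7  0.2] grip 0.0008 q [-0.03  0.62  1.71  0.    0.82 -0.25]
world [0.567 0.18 ] shift [   0.5 -133.3   -0.4] turn [-0.    0.02  0.14]
```

View pics/st14.png

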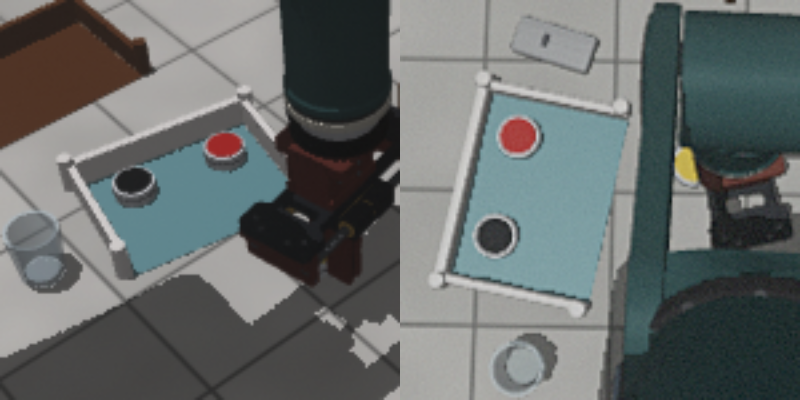

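Yellow shows at about (285,242) in the top picture, in line with the gap between red and black. I'll push on.

```bash
python3 -m inch '[{"x":0,"y":-7,"z":0,"wx":0,"wy":0,"wz":0,"gripper":0},{"x":0,"y":-15,"z":0,"wx":0,"wy":0,"wz":0,"gripper":0},{"x":0,"y":-24,"z":0,"wx":0,"wy":0,"wz":0,"gripper":0},{"x":0,"y":-33,"z":0,"wx":0,"wy":0,"wz":0,"gripper":0},{"x":0,"y":-42,"z":0,"wx":0,"wy":0,"wz":0,"gripper":0},{"x":0,"y":-51,"z":0,"wx":0,"wy":0,"wz":0,"gripper":0},{"x":0,"y":-60,"z":0,"wx":0,"wy":0,"wz":0,"gripper":0},{"x":0,"y":-69,"z":0,"wx":0,"wy":0,"wz":0,"gripper":0},{"x":0,"y":-77,"z":0,"wx":0,"wy":0,"wz":0,"gripper":0},{"x":0,"y":-83,"z":0,"wx":0,"wy":0,"wz":0,"gripper":0},{"x":0,"y":-86,"z":0,"wx":0,"wy":0,"wz":0,"gripper":0}]' 10
python3 - <<'E'
from h import *
plan(16,-37.5,22,12.6)
im=manip.camera('side');t=manip.camera('top')
cv2.imwrite('pics/st15.png',np.hstack([cv2.resize(im[130:280,150:300,::-1],(400,400)),cv2.resize(t[180:330,180:330,::-1],(400,400))]))
E
```

```text
t: 17.72
position: [0.5767, 0.1341, 0.0216]
orientation: [3.122, 0.349, -0.0]
force: [0.3, -0.6, -0.6]
grip_width: 0.001
t 17.72 at [ 34.5 -81.1] 21.6 F [ 0.3 -0.6 -0.6] grip 0.001 q [ 0.11  0.61  1.72 -0.    0.81 -0.11]
world [0.567 0.18 ] shift [  0.4 -47.4  -0.4] turn [-0.    0.01  0.16]
```

View pics/st15.png

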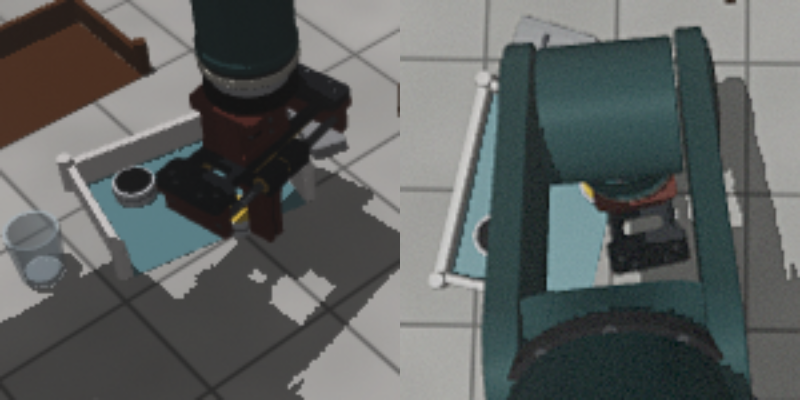

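Yellow is on the mouth line, at about (239,211) in the side picture. I'll make the last 48 mm push and withdraw straight back.

```bash
python3 -m inch '[{"x":0,"y":-6,"z":0,"wx":0,"wy":0,"wz":0,"gripper":0},{"x":0,"y":-14,"z":0,"wx":0,"wy":0,"wz":0,"gripper":0},{"x":0,"y":-23,"z":0,"wx":0,"wy":0,"wz":0,"gripper":0},{"x":0,"y":-32,"z":0,"wx":0,"wy":0,"wz":0,"gripper":0},{"x":0,"y":-40,"z":0,"wx":0,"wy":0,"wz":0,"gripper":0},{"x":0,"y":-45,"z":0,"wx":0,"wy":0,"wz":0,"gripper":0},{"x":0,"y":-48,"z":0,"wx":0,"wy":0,"wz":0,"gripper":0},{"x":0,"y":-45,"z":0,"wx":0,"wy":0,"wz":0,"gripper":0},{"x":0,"y":-37,"z":0,"wx":0,"wy":0,"wz":0,"gripper":0},{"x":0,"y":-28,"z":-10,"wx":0,"wy":0,"wz":0,"gripper":0},{"x":0,"y":-18,"z":-35,"wx":0,"wy":0,"wz":0,"gripper":0},{"x":0,"y":0,"z":-65,"wx":0,"wy":0,"wz":0,"gripper":0}]' 10
python3 -m inch '[{"x":0,"y":20,"z":-20,"wx":0,"wy":0,"wz":0,"gripper":0},{"x":0,"y":50,"z":-40,"wx":0,"wy":0,"wz":0,"gripper":0},{"x":0,"y":80,"z":-60,"wx":0,"wy":0,"wz":0,"gripper":0},{"x":0,"y":110,"z":-80,"wx":0,"wy":0,"wz":0,"gripper":0},{"x":0,"y":140,"z":-100,"wx":0,"wy":0,"wz":0,"gripper":0},{"x":0,"y":170,"z":-110,"wx":0,"wy":0,"wz":0,"gripper":0},{"x":0,"y":200,"z":-120,"wx":0,"wy":0,"wz":0,"gripper":0},{"x":0,"y":225,"z":-125,"wx":0,"wy":0,"wz":0,"gripper":0},{"x":0,"y":235,"z":-128,"wx":0,"wy":0,"wz":0,"gripper":0},{"x":0,"y":240,"z":-128,"wx":0,"wy":0,"wz":0,"gripper":0},{"x":0,"y":240,"z":-128,"wx":0,"wy":0,"wz":0,"gripper":0},{"x":0,"y":240,"z":-128,"wx":0,"wy":0,"wz":0,"gripper":0}]' 10
python3 - <<'E'
from h import *
im=manip.camera('side');t=manip.camera('top')
for n,i in(('side',im),('top',t)):
 for k,v in tins(n,i).items():
  for a in v: print(n,k,a[0],a[1],toF(a[2]).round(1))
cv2.imwrite('pics/end_side.png',im[:,:,::-1]);cv2.imwrite('pics/end_top.png',t[:,:,::-1])
E
```

```text
t: 18.82
position: [0.5754, 0.1321, 0.0862]
orientation: [-3.122, -0.348, 0.007]
force: [1.8, 0.2, 0.5]
grip_width: 0.0004
t: 19.82
position: [0.629, -0.1004, 0.2142]
orientation: [-3.121, -0.347, 0.002]
force: [0.2, 0.6, -0.7]
grip_width: 0.0007
side y [223.95 199.84] 95 [ 5.1 -8.7]
side r [233.58 183.77] 81 [50.9 31.5]
side b [68.08 66.44] 212 [-181.2  907. ]
side b [84.32 53.07] 112 [-107.2  983.1]
side b [90.32 61.66] 62 [-104.1  900.8]
side b [97.22 86.15] 60 [-125.8  710. ]
side b [199.41 197.13] 87 [-42.4  31.7]
side b [106.34 324.86] 59 [-330.3 -199.9]
side b [227.78 347.05] 119 [-151.9 -359.8]
top y [235.59 251.96] 128 [ 3.9 -7.8]
top r [223.88 230.34] 118 [49.6 31.8]
top b [390.23 175.46] 48 [ 266.5 -341.7]
top b [419.8  196.99] 140 [ 227.2 -421.6]
top b [361.37 310.41] 164 [ -71.  -329.2]
top b [388.24 311.41] 95 [ -60.4 -391.6]
top b [364.59 369.53] 140 [-201.6 -360. ]
```

View pics/end_side.png

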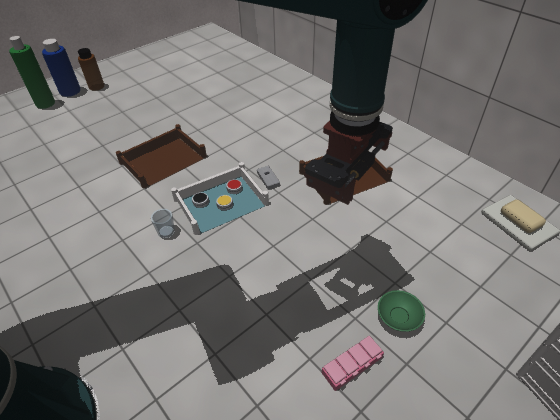

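View pics/end_top.png

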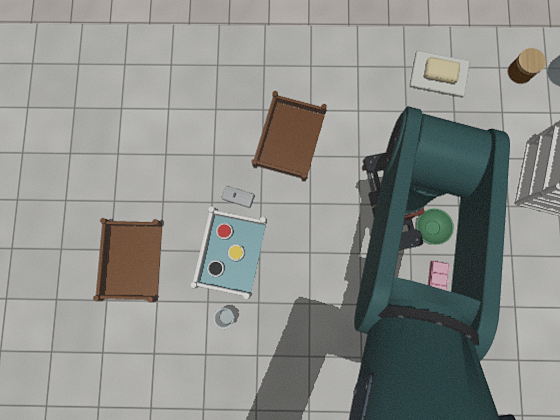

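All three tins lie flat inside the white frame, at (224,230), (236,252) and (216,268) in the top picture. The cup, case, dish and organiser are at the same pixels as at the start, and the arm is clear. Handing in.

```bash
python3 -c "
from rig import manip
print(manip.finish_job())"
```

```text
the job is handed in; nothing more can be done
None
```

All three tins are inside the white frame and the job is handed in; the rig gives no verdict. With the closed fingertips I swept red, then black, then yellow on a diagonal, using about 20 s of the 67 s.

| Tin | Last position in the frame, x, y (mm) | Seen by |
|---|---|---|
| Red | (50, 32) | both cameras, within 2 mm |
| Black | (−42, 32) | side camera measurement; top picture by eye only |
| Yellow | (4, −8) | both cameras, within 2 mm |

- **Fit:** All three are well inside the limits (x within ±85, y from −48 to 65) and look flat in both pictures.
- **Forces:** The wrist force stayed below about 2 N at every reading. Contact force on the tins was not measured directly.
- **Other things:** The organiser, dish, cup and case look unmoved in the last pictures. I compared them by eye and did not re-measure them. The arm was raised clear of everything before handing in.
- **Problems:** The first move command was refused because its rows lacked the zero turns; nothing moved. The colour detector could not pick out the black tin in the last top picture.

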